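Pack the button cell tray and clamp the stock box shut

TASK

Put the yellow button cell tray flat on the bottom of the open grey stock box, then fit the loose lid on so that it sits fully home all round, and last swing the wire bail over and right down onto the lid to clamp it. Keep the tray level so that no cells spill, set tray and lid down rather than dropping them, and leave the stand of cells, the glass bulb and the screw adapter where they are.

Things in the scene. Friction and masses are not known exactly. Their poses are not given: they have to be found in the camera images.
- box: Open-topped grey plastic stock box, fixed to the counter, 120 (its x) x 135 (its y) x 60 mm high, walls and floor 4 mm (inside 112 x 127 mm, 56 deep). Origin: centre of its underside, z up. Its +x side carries two ears with the bail's hinge; the +x side looks roughly to the robot's left.
- box_in (a point): Centre of the box's inner floor, 4 mm above the box's origin.
- bail_hinge (a point): Middle of the bail's hinge line, which runs along the box's y; 76 mm towards +x and 72 mm above the box's origin. Axes as the box's.
- bail_bar (a point): Middle of the bail's crossbar: rubber sleeve, 12 mm diameter, 70 mm long, parallel to the hinge line, 126 mm from it. The bail is a U of 8 mm wire: this bar and two arms 110 mm apart. Clamped, the bar lies on the lid, 126 mm towards the box's -x from the hinge, at the hinge's height, with the lid's handle inside the U.
- bail (a joint): Bail angle, rad: 0 = right down, flat on the seated lid; 1.57 = upright; starts 1.75 to 2.1, leaning back outside the box. Stiff hinge: stays where it is left, moves with about 1 to 2 N at the crossbar.
- lid: Loose grey lid, right way up on the counter, 220 g. Flange 124 (x) x 139 (y) x 5 mm over a plug 104 x 119 x 6 mm (4 mm play each side in the box). On top a solid black bar handle, 60 mm along x, 12 mm wide, from 11 to 38 mm above the origin. Origin: centre of the plug's underside, z up. Home, it is 54 mm above the box's origin, axes along the box's (either way round).
- tray: Yellow plastic button cell tray, 76 (x) x 52 (y) x 14 mm, with six button cells set in its top and a finger rib standing up along the middle: 50 mm long along x, 10 mm wide, from 14 to 38 mm above the origin. 90 g. Origin: centre of its underside, z up.
- stand: Bystander: black slotted rubber stand, 46 x 150 x 30 mm, with four upright green cells, 59 mm high overall. Origin: centre of its underside.
- bulb: Bystander: clear glass reflector bulb standing on its face, 63 mm diameter, 100 mm high. Origin: centre of its underside.
- adapter: Bystander: screw base adapter, copper below and white ceramic above, 42 mm diameter, 48 mm high. Origin: centre of its underside.
Mind the look-alikes: they are no part of the job. What is shaped like the lid but pink or turquoise is not meant.

How it is judged:
By the outcome, as a careful person would: the job done as asked, in the order asked, and still so for the second after the job is handed in, with the robot touching nothing.
It also fails if it takes over 72 s, if anything falls off the work surface, if the arm or the gripper's body presses on something with over 40 N, if the wrist force passes 120 N, or if a joint passes its speed limit or range.

ROBOT

A 6-joint arm with a two-finger parallel gripper is mounted at the origin on the work surface. World frame = base frame: x ahead of the robot, y to its left, z up, the work surface at z = 0. Lengths are in mm, angles in rad, forces in N, time in s.
With the tool pointing down it reaches from about 350 to 850 mm from the base axis. Payload 8.1 kg.
Tool frame: the origin (TCP) lies between the finger pads; the fingertips stand arm.tip_extent ahead of it and the grasp point (between the pads) is the TCP (arm.tip_extent is the distance from the TCP to the fingertips, in mm); z points along the fingers, y is the line along which they close (so a half turn about z gives the same grasp; the last joint's range is limited). The gripper opens to 85 mm and grips with 20 to 120 N. Pads are 22 mm wide; open, the fingers measure 114 mm over their backs; the gripper's body (76 mm by 85 mm) begins 54 mm behind the grasp point. The pads swing forward as they close: fully open they stand 13 mm farther back than shut.
Start: joints at [1.042, 0.13, 1.488, -0, 1.523, -0.085], TCP at [257.605, 541.89, 250.292] pointing down, gripper open.
Joint ranges: [-2.96, 2.96], [-0.89, 2.26], [0.02, 2.5], [-1.34, 4.48], [0, 2.73], [-2.66, 2.66]. Speed limits (rad/s): [2.39, 2.39, 2.79, 3.14, 3.14, 3.14].

INTERFACE

Orientations are given as a rotation vector (axis times angle).
In Python, from plant import arm gives the robot as it stands.
- The arm moves only by the tool move_arm, never from a script. Its argument "increments" is one flat list of numbers, 7 for each row, row after row: the turn, a rotation vector about the tool's x, y, z normalised to -1 to 1, where 1 is 90 degrees, then the shift along the tool's x, y, z normalised to -1 to 1, where 1 is 400 mm, then the opening, from -1 (shut) to 1 (fully open). A call has 1 to 20 rows; each row is the pose to reach, as a shift and turn from the pose commanded when the call began, along the tool's axes at that moment; what a row does not reach only later rows make up. A row lasts 1/10 s, in which the tool goes at most 50 mm and 8.59 degrees, less where a joint would pass 70% of its speed; a pose out of reach is approached as far as the arm can. A call with a number of a shift or a turn outside -1 to 1 is refused whole. A call with a gripper value outside its range is refused whole. The fingers move at their own pace and stop on an object; "squeeze" is the grip in N (left out, the last holds). Time passes only in rows, so rows that repeat a pose let the fingers close. It gives the time, the measured TCP pose, the force, the opening and the grip force at its end, in the units of the state.
- arm.observe(): the state, without advancing time (a new reading comes with each control period).
- arm.snapshot(name): name is "side" or "top"; returns (picture, depth): 384x512x3 uint8, red, green, blue; 384x512 float32, mm along the optical axis (not along the pixel's ray), 0 where there is no reading.
- arm.calibration(name): a dict with "K" (3x3 intrinsics, pixels), "cam_to_world" (4x4, takes a point from camera to world coordinates). Camera axes: x right, y down, z forward; pixel columns grow to the right and rows downward; lengths in mm; the calibration is good to about 2 mm. A picture is of the moment at which its call begins. calibration takes no time and is no camera call.
- arm.finish_job(): hands the job in; it is judged then, once.
Trained networks look in the newest picture that a camera, given by its name, has taken for a name from the list of things; names that differ only in an ending like _2 or _b are one class to them, and where a whole thing is asked for, a point or a joint stands for the part that bears it (a point fixed in the world has none). Each returns a list of dicts, best first, with "score" (0 to 1); they miss things now and then, are a little off and sometimes report something else, mostly with a low value. They report only what shows in the picture. A call takes as long as a camera call. They do not tell look-alikes from the thing itself.
- arm.recognise(label, camera): "point" ([column, row] in pixels, amid what is visible of it).
- arm.outline_of(label, camera): "pixels" (384x512 bool, what is visible of it) and "point" ([column, row] in pixels, amid what is visible of it).
The state is a dict: "clock": time; "q": joint angles; "qvel": joint speeds; "effort": joint torques, N m; "ee_pos": TCP position; "ee_rot": TCP orientation; "contact_force": force on the tool from outside, world axes, zero at the start; "torque": the same for the moment, N m; "opening": finger opening in mm; "gripper_force": force on a finger pad.
Only numpy, scipy, OpenCV 4.12 (cv2) and the standard library are available. Lean on these libraries where they do the work, as an engineer would, in place of code of your own. Each camera call takes 0.05 s, during which the arm holds its last target. There are 200 camera calls.

## Working session

There is one attempt and no reset: what is moved stays moved. The work goes in short steps, Python scripts to look and compute and a tool call to move; the robot and the scene stay as the last step left them, time stands still between calls to the robot, and variables do not carry over. Pictures are saved under pics/ and viewed, at most 10 in all, crops included, and the job is handed in when it is done.

Besides the shell and the picture viewer there is one more tool, called after "Call:" as a command line: name --argument value ..., lists and objects as JSON in quotes. move_arm: Moves the arm, as the interface text tells. Its arguments: {"type":"object","properties":{"increments":{"type":"array"},"squeeze":{"type":"number"}},"required":["increments"]}

```bash
ls; mkdir -p pics; cat > h.py <<'E'
import numpy as np, cv2
from scipy.spatial.transform import Rotation as R
from plant import arm
def cloud(name,d):
    c=arm.calibration(name);K=c["K"];K=np.array(K);T=np.array(c["cam_to_world"])
    v,u=np.mgrid[:384,:512]
    p=np.stack([(u-K[0,2])/K[0,0]*d,(v-K[1,2])/K[1,1]*d,d],-1)
    w=p@T[:3,:3].T+T[:3,3]; w[d<=0]=np.nan
    return w
def save(img,f): cv2.imwrite("pics/"+f,cv2.cvtColor(img,cv2.COLOR_RGB2BGR))
E
python3 - <<'E'
from h import *
for n in("top","side"):
    im,d=arm.snapshot(n); np.savez(f"/tmp/{n}.npz",im=im,d=d); save(im,n+"1.png"); 
    c=arm.calibration(n); print(n,np.round(c["K"],1).tolist(),np.round(c["cam_to_world"],2).tolist())
    for l in("box","lid","tray","bail","stand","bulb","adapter"):
        r=arm.recognise(l,n); w=cloud(n,d)
        print(l,[(np.round(x["point"]).tolist(),round(x["score"],2),np.round(w[int(x["point"][1]),int(x["point"][0])]).tolist()) for x in r])
s=arm.observe();print(s,arm.tip_extent)
a=cv2.imread("pics/top1.png");b=cv2.imread("pics/side1.png")
E
```

```text
pics
top [[392.0, 0.0, 251.5], [0.0, 392.0, 187.1], [0.0, 0.0, 1.0]] [[-0.1, -0.97, 0.21, 381.02], [-1.0, 0.09, -0.02, -50.76], [-0.01, -0.21, -0.98, 1024.26], [0.0, 0.0, 0.0, 1.0]]
box [([150.0, 224.0], 0.92, [531.0, 208.0, -0.0]), ([251.0, 194.0], 0.65, [583.0, -61.0, 13.0])]
lid [([265.0, 265.0], 0.9, [394.0, -78.0, 37.0]), ([343.0, 195.0], 0.78, [553.0, -298.0, 37.0]), ([354.0, 280.0], 0.59, [337.0, -294.0, 37.0])]
tray [([249.0, 195.0], 0.78, [578.0, -58.0, 27.0])]
bail [([124.0, 266.0], 0.62, [420.0, 218.0, 188.0]), ([153.0, 221.0], 0.21, [535.0, 202.0, 3.0])]
stand [([255.0, 114.0], 0.58, [797.0, -95.0, 31.0])]
bulb [([180.0, 128.0], 0.9, [760.0, 102.0, 74.0]), ([342.0, 197.0], 0.66, [551.0, -296.0, 20.0]), ([151.0, 223.0], 0.4, [530.0, 204.0, 6.0])]
adapter [([323.0, 126.0], 0.47, [736.0, -266.0, 49.0])]
side [[492.5, 0.0, 254.6], [0.0, 492.5, 186.0], [0.0, 0.0, 1.0]] [[0.98, -0.13, 0.12, 442.32], [-0.18, -0.76, 0.62, -826.37], [0.01, -0.63, -0.77, 1016.36], [0.0, 0.0, 0.0, 1.0]]
box [([217.0, 126.0], 0.78, [528.0, 236.0, 3.0])]
lid [([254.0, 285.0], 0.76, [542.0, -307.0, 24.
[... 384 characters left out ...]
36.0, -274.0, 48.0])]
{'clock': 0.8, 'q': array([ 1.04159971e+00,  1.30372164e-01,  1.48819251e+00, -5.13585287e-06,
        1.52303938e+00, -8.54163762e-02]), 'qvel': array([ 0.00020139,  0.00052233, -0.00170759, -0.00104163,  0.0014351 ,
        0.00083876]), 'effort': array([ 5.15906413e-04, -5.69259238e+01, -5.00840306e+01, -5.67254983e-05,
        6.55464391e-04,  4.68077656e-05]), 'ee_pos': array([257.60220254, 541.88212033, 250.31297584]), 'ee_rot': array([ 6.91381530e-01,  3.06456962e+00, -1.95139046e-05]), 'contact_force': array([-0.04182993,  1.60441024,  0.2844877 ]), 'torque': array([-0.00543365,  0.0262273 , -0.00196417]), 'gripper_force': 0.0, 'opening': 85.43140695704253} 19.0
```

View pics/top1.png

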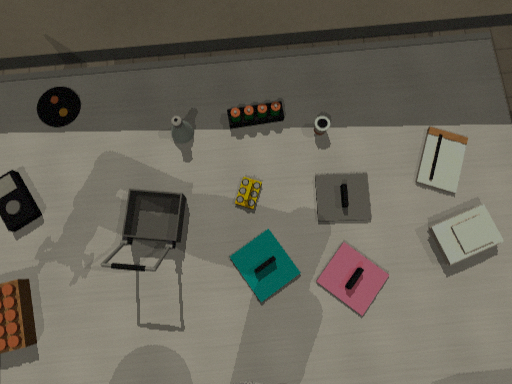

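View pics/side1.png

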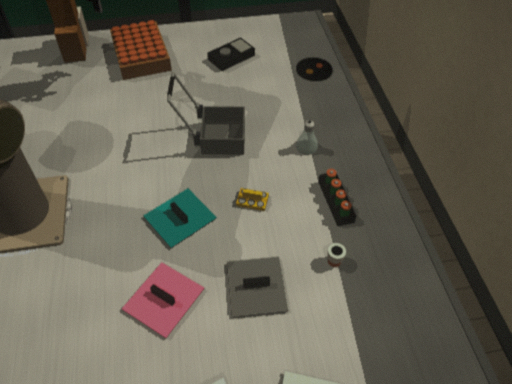

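The three lid shapes in the top view are at (343,195) grey, (265,265) turquoise and (354,280) pink. The grey one is meant, because the lid is described as grey. The tray is at (249,195), the box at (155,218), and the bail leans towards the robot with its bar at (128,267). I'll measure poses next and confirm the lid in one crop.

```bash
cat > m.py <<'E'
from h import *
def get(n):
    z=np.load(f"/tmp/{n}.npz"); return z["im"],cloud(n,z["d"])
def rect(p,tag):
    p=p[:,:2].astype(np.float32); r=cv2.minAreaRect(p); print(tag,len(p),"c",np.round(r[0],1),"size",np.round(r[1],1),"ang",round(r[2],1),"med",np.round(np.median(p,0),1))
E
python3 - <<'E'
from m import *
for n in("top","side"):
    im,w=get(n); x,y,z=w[...,0],w[...,1],w[...,2]
    hsv=cv2.cvtColor(im,cv2.COLOR_RGB2HSV)
    b=lambda cx,cy,r:(abs(x-cx)<r)&(abs(y-cy)<r)
    print(n,"counter z",np.round(np.nanmedian(z[b(600,50,60)]),1))
    m=b(535,212,110)&(z>52)&(z<66); rect(w[m],"boxrim")
    print("  rim z",np.nanmedian(z[m]))
    m=b(535,212,110)&(z>66)&(z<85); print(" ears",np.round(w[m]).tolist()[:40])
    m=b(430,215,120)&(z>150); rect(w[m],"bailbar"); print(" z",np.round(np.percentile(z[m],[5,50,95])))
    m=b(552,-300,100)&(z>5)&(z<20); rect(w[m],"lidflange"); print(" z",np.nanmedian(z[m]))
    m=b(552,-300,60)&(z>30)&(z<45); rect(w[m],"lidhandle"); print(" z",np.nanmedian(z[m]))
    ye=(hsv[...,0]>18)&(hsv[...,0]<35)&(hsv[...,1]>120)&b(580,-60,60)
    m=b(580,-60,60)&(z>8)&(z<50); rect(w[m],"tray")
    m=b(580,-60,60)&(z>30)&(z<50); rect(w[m],"trayrib");print(" z",np.nanmedian(z[m]))
im,_=get("top")
save(np.hstack([cv2.resize(im[160:240,300:385],None,fx=4,fy=4),cv2.resize(im[180:260,95:190],None,fx=4,fy=4)]),"crop1.png")
E
```

```text
top counter z -1.2
boxrim 430 c [535.4 188.8] size [136.  137.8] ang 79.9 med [540.9 195.6]
  rim z 58.26816212574903
 ears [[495.0, 256.0, 72.0], [493.0, 257.0, 71.0], [493.0, 254.0, 70.0], [493.0, 253.0, 68.0], [492.0, 249.0, 71.0], [492.0, 247.0, 71.0], [490.0, 259.0, 72.0], [491.0, 257.0, 69.0], [490.0, 253.0, 74.0], [490.0, 253.0, 68.0], [490.0, 250.0, 68.0], [490.0, 248.0, 68.0], [488.0, 259.0, 70.0], [488.0, 257.0, 70.0], [488.0, 255.0, 70.0], [487.0, 251.0, 73.0], [487.0, 249.0, 73.0], [486.0, 261.0, 72.0], [486.0, 259.0, 71.0], [486.0, 257.0, 69.0], [485.0, 254.0, 71.0], [485.0, 251.0, 72.0], [484.0, 249.0, 74.0], [485.0, 248.0, 68.0], [475.0, 148.0, 70.0], [475.0, 146.0, 72.0], [483.0, 262.0, 77.0], [483.0, 259.0, 78.0], [483.0, 257.0, 77.0], [483.0, 256.0, 73.0], [482.0, 253.0, 76.0], [483.0, 252.0, 72.0], [482.0, 247.0, 78.0], [482.0, 247.0, 72.0], [473.0, 151.0, 68.0], [473.0, 149.0, 68.0], [473.0, 147.0, 67.0], [472.0, 141.0, 72.0], [472.0, 139.0, 69.0], [481.0, 263.0, 75.0]]
bailbar 345 c [422.  208.5] size [115.6  26. ] ang 80.0 med [416.3 209.7]
 z [160. 188. 192.]
l
[... 1126 characters left out ...]
 [485.0, 252.0, 70.0], [487.0, 248.0, 73.0], [490.0, 249.0, 71.0], [493.0, 249.0, 71.0], [473.0, 251.0, 69.0], [476.0, 244.0, 75.0], [479.0, 250.0, 69.0], [481.0, 249.0, 69.0], [484.0, 249.0, 69.0], [487.0, 249.0, 68.0], [490.0, 245.0, 72.0]]
bailbar 199 c [421.2 208.9] size [122.1  27. ] ang 80.8 med [416.5 202.8]
 z [154. 187. 192.]
lidflange 2833 c [ 562.9 -297.6] size [163.8 176.4] ang 3.3 med [ 548.7 -312.7]
 z 10.554071586022587
lidhandle 168 c [ 549.6 -303.1] size [14.4 59.5] ang 87.7 med [ 548.9 -305. ]
 z 36.543009145017834
tray 499 c [584.5 -56. ] size [56.  76.1] ang 67.7 med [583.4 -62.3]
trayrib 90 c [584.9 -56.5] size [14.3 48.5] ang 69.9 med [586.  -57.4]
 z 36.530727125003466
```

View pics/crop1.png

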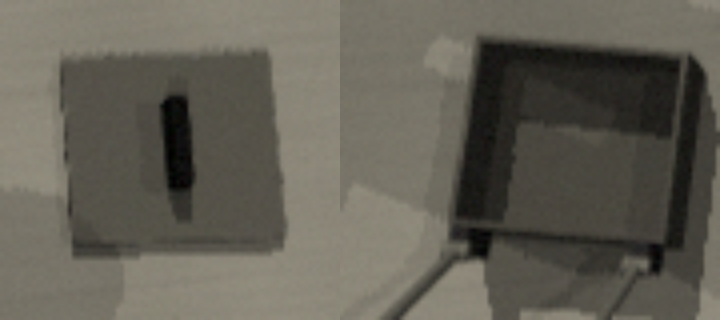

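The crop confirms the lid at top pixel (343,195): grey flange, black handle, measured 125 x 140 mm with the handle top at 37 mm. The same crop shows the box with its hinge ears on the side nearest the robot. Next is a model fit of the box rim.

```bash
cat >> h.py <<'E'
def plan(targets):
    """targets: (x,y,z,closing-angle deg) world, tool down -> normalised increments"""
    s=arm.observe(); p=s["ee_pos"]; Rm=R.from_rotvec(s["ee_rot"]); yd=Rm.apply([0,1,0]); a0=np.degrees(np.arctan2(yd[1],yd[0]))
    print("tcp",np.round(p,1),"close ang",round(a0,1),"z",np.round(Rm.apply([0,0,1]),4),"F",np.round(s["contact_force"],1),"clk",s["clock"],"open",round(s["opening"],1))
    for x,y,z,a in targets:
        d=(a-a0+90)%180-90; az=np.radians(a0+d)
        # tool z down, tool y at az: x = y cross z
        Y=np.array([np.cos(az),np.sin(az),0]);Z=np.array([0,0,-1.]);X=np.cross(Y,Z)
        t=(Rm.inv()*R.from_matrix(np.c_[X,Y,Z])).as_rotvec()
        print(np.round(t/(np.pi/2),4),np.round(Rm.inv().apply(np.array([x,y,z])-p)/400,4))
E
python3 - <<'E'
from m import *
from scipy.optimize import least_squares
for n in("top","side"):
    im,w=get(n); p=w.reshape(-1,3); p=p[(abs(p[:,0]-540)<110)&(abs(p[:,1]-195)<110)&(p[:,2]>55)&(p[:,2]<62)]
    def f(q):
        c,s=np.cos(q[2]),np.sin(q[2]); d=p[:,:2]-q[:2]; u=abs(d@[c,s]); v=abs(d@[-s,c])
        a,b=u-58,v-65.5
        r=np.where((a>0)&(b>0),np.hypot(a,b),np.maximum(a,b)) # signed dist to mid rim
        return r
    best=min((least_squares(f,[540+i,195+j,np.radians(-10)],loss="soft_l1",f_scale=2) for i in(-8,0,8) for j in(-8,0,8)),key=lambda r:r.cost)
    print(n,len(p),np.round(best.x[:2],1),np.degrees(best.x[2]),best.cost,np.median(abs(best.fun)))
    x0,y0,th=best.x; d=np.array([-np.cos(th),-np.sin(th)]); h=np.array([x0,y0])+76*d
    q=w.reshape(-1,3); q=q[(abs(q[:,0]-430)<120)&(abs(q[:,1]-215)<120)&(q[:,2]>180)]
    print(" hinge",h,"bar rel to hinge",(np.median(q[:,:2],0)-h)@d,(np.median(q[:,:2],0)-h)@[-d[1],d[0]],np.median(q[:,2]))
plan([(585,-56,150,67.4),(585,-56,36,67.4)])
E
```

```text
top 364 [543.4 187.3] -10.325681867605741 372.92086598419087 1.2541272832522736
 hinge [468.59491989 200.92145605] bar rel to hinge 54.20620381062685 1.2024481991785332 188.44834225486636
side 272 [542.4 186.5] -10.393570337996113 760.3129410191486 1.5362762332638837
 hinge [467.63610303 200.23953873] bar rel to hinge 52.801270927739914 6.281201178832561 188.89990529405122
tcp [257.6 541.9 250.3] close ang 64.6 z [-0. -0. -1.] F [-0.   1.6  0.3] clk 0.8 open 85.4
[-0.      0.     -0.0314] [-1.381  -0.9985  0.2508]
[-0.      0.     -0.0314] [-1.381  -0.9985  0.5358]
```

Call:
move_arm --increments '[0,0,-0.03,-0.69,-0.5,-0.1,0.2,0,0,-0.03,-0.69,-0.5,-0.1,0.2,0,0,-0.03,-0.69,-0.5,-0.1,0.2,0,0,-0.03,-0.69,-0.5,-0.1,0.2,0,0,-0.03,-0.69,-0.5,-0.1,0.2,0,0,-0.03,-0.69,-0.5,-0.1,0.2,0,0,-0.03,-0.69,-0.5,-0.1,0.2,0,0,-0.03,-0.69,-0.5,-0.1,0.2,0,0,-0.03,-0.69,-0.5,-0.1,0.2]' --squeeze 40

```text
clock: 1.7
ee_pos: [421.5, 242.1, 290.6]
ee_rot: [0.623, 3.079, 0.001]
contact_force: [-0.3, 0.4, 0.8]
opening: 51.3
gripper_force: 0.0
```

```bash
python3 -c "
from h import *
plan([(585,-56,90,67.4),(585,-56,36.5,67.4)])"
```

```text
tcp [421.5 242.1 290.6] close ang 67.1 z [ 4.e-04  6.e-04 -1.e+00] F [-0.3  0.4  0.8] clk 1.7 open 51.3
[ 0.0004  0.0001 -0.0032] [-0.6664 -0.5279  0.5011]
[ 0.0004  0.0001 -0.0032] [-0.6664 -0.528   0.6349]
```

Call:
move_arm --increments '[0,0,-0.003,-0.666,-0.528,0.5,0.2,0,0,-0.003,-0.666,-0.528,0.5,0.2,0,0,-0.003,-0.666,-0.528,0.5,0.2,0,0,-0.003,-0.666,-0.528,0.5,0.2,0,0,-0.003,-0.666,-0.528,0.5,0.2,0,0,-0.003,-0.666,-0.528,0.5,0.2,0,0,-0.003,-0.666,-0.528,0.5,0.2,0,0,-0.003,-0.666,-0.528,0.5,0.2,0,0,-0.003,-0.666,-0.528,0.5,0.2,0,0,-0.003,-0.666,-0.528,0.5,0.2,0,0,-0.003,-0.666,-0.528,0.55,0.2,0,0,-0.003,-0.666,-0.528,0.59,0.2,0,0,-0.003,-0.666,-0.528,0.62,0.2,0,0,-0.003,-0.666,-0.528,0.634,0.2,0,0,-0.003,-0.666,-0.528,0.634,0.2]'

```text
clock: 3.2
ee_pos: [584.3, -54.2, 35.8]
ee_rot: [-0.61, -3.08, -0.0]
contact_force: [-0.4, 0.0, -0.4]
opening: 51.0
gripper_force: 0.0
```

```bash
python3 - <<'E'
from m import *
plan([(585,-56,36.5,67.4),(585,-56,140,67.4)])
im,d=arm.snapshot("side"); save(cv2.resize(im[120:260,180:330],None,fx=4,fy=4),"grasp1.png")
E
```

```text
tcp [584.3 -54.2  35.8] close ang 67.6 z [-1.8e-03  4.0e-04 -1.0e+00] F [-0.4  0.  -0.4] clk 3.2 open 51.0
[-0.0002 -0.0011  0.002 ] [-0.0034 -0.0035 -0.0019]
[-0.0002 -0.0011  0.002 ] [-0.0029 -0.0035 -0.2606]
```

View pics/grasp1.png

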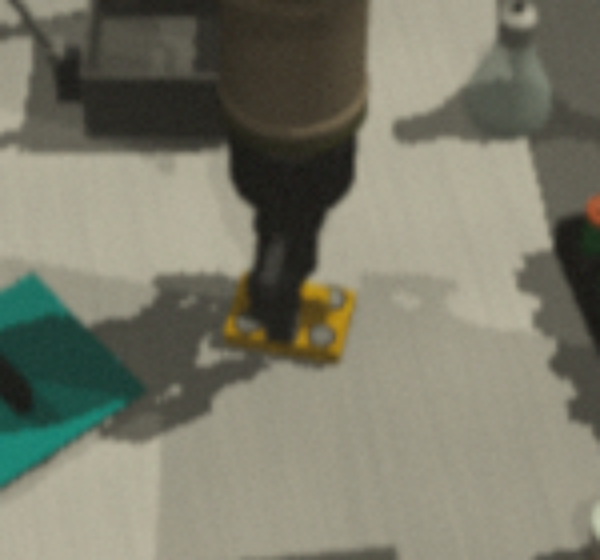

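The crop shows the open fingers straddling the tray's rib at about (275,300), between the cells. I'll correct the small offset and close.

Call:
move_arm --increments '[0,-0.001,0.002,-0.003,-0.0035,-0.002,0.2,0,-0.001,0.002,-0.003,-0.0035,-0.002,0.2,0,-0.001,0.002,-0.003,-0.0035,-0.002,-1,0,-0.001,0.002,-0.003,-0.0035,-0.002,-1,0,-0.001,0.002,-0.003,-0.0035,-0.002,-1,0,-0.001,0.002,-0.003,-0.0035,-0.002,-1,0,-0.001,0.002,-0.003,-0.0035,-0.002,-1,0,-0.001,0.002,-0.003,-0.0035,-0.002,-1,0,-0.001,0.002,-0.003,-0.0035,-0.002,-1,0,-0.001,0.002,-0.003,-0.0035,-0.002,-1,0,-0.001,0.002,-0.003,-0.0035,-0.002,-1,0,-0.001,0.002,-0.003,-0.0035,-0.002,-1]' --squeeze 40

```text
clock: 4.45
ee_pos: [585.9, -56.8, 37.8]
ee_rot: [0.616, 3.078, -0.001]
contact_force: [-0.9, -0.4, 5.2]
opening: 8.6
gripper_force: 40.9
```

```bash
python3 - <<'E'
from h import *
plan([(585,-56,150,67.4),(543.2,187.1,150,67.4),(543.2,187.1,150,79.6)])
E
```

```text
tcp [585.9 -56.8  37.8] close ang 67.4 z [ 2.e-03 -7.e-04 -1.e+00] F [-0.9 -0.4  5.2] clk 4.45 open 8.6
[ 0.0001  0.0014 -0.0004] [ 0.0023  0.0009 -0.2805]
[ 0.0001  0.0014 -0.0004] [ 0.3327  0.5216 -0.2812]
[-1.00e-04  1.40e-03 -1.36e-01] [ 0.3327  0.5216 -0.2812]
```

Call:
move_arm --increments '[0,0.001,0,0,0,-0.02,-1,0,0.001,0,0,0,-0.05,-1,0,0.001,0,0,0,-0.1,-1,0,0.001,0,0,0,-0.16,-1,0,0.001,0,0,0,-0.22,-1,0,0.001,0,0.001,0.001,-0.27,-1,0,0.001,-0.01,0.02,0.03,-0.28,-1,0,0.001,-0.03,0.05,0.08,-0.28,-1,0,0.001,-0.05,0.1,0.16,-0.28,-1,0,0.001,-0.07,0.15,0.24,-0.28,-1,0,0.001,-0.1,0.2,0.32,-0.28,-1,0,0.001,-0.12,0.25,0.4,-0.28,-1,0,0.001,-0.136,0.29,0.46,-0.28,-1,0,0.001,-0.136,0.32,0.505,-0.28,-1,0,0.001,-0.136,0.333,0.522,-0.28,-1,0,0.001,-0.136,0.333,0.522,-0.28,-1,0,0.001,-0.136,0.333,0.522,-0.28,-1,0,0.001,-0.136,0.333,0.522,-0.28,-1]'

```text
clock: 6.25
ee_pos: [543.1, 186.3, 149.1]
ee_rot: [-0.286, -3.128, 0.001]
contact_force: [0.5, -0.4, -1.2]
opening: 8.8
gripper_force: 40.1
```

```bash
python3 - <<'E'
from h import *
plan([(543.2,187.1,150,79.6),(543.2,187.1,60,79.6),(543.2,187.1,42,79.6)])
for n in("top","side"):
    im,d=arm.snapshot(n)
    r=arm.outline_of("tray",n); w=cloud(n,d)
    if r: 
        m=r[0]["pixels"]; q=w[m]; q=q[np.isfinite(q[:,2])]; print(n,r[0]["score"],len(q),np.round(np.median(q,0)),np.round(np.percentile(q[:,2],[5,95])))
    if n=="side": save(np.hstack([cv2.resize(im[60:180,150:300],None,fx=4,fy=4)]),"carry.png")
E
```

```text
tcp [543.1 186.3 149.1] close ang 79.5 z [-2.e-04 -5.e-04 -1.e+00] F [ 0.5 -0.4 -1.2] clk 6.25 open 8.8
[-0.0004 -0.0001 -0.0007] [ 0.0002  0.0021 -0.0022]
[-0.0004 -0.0001 -0.0007] [1.000e-04 2.200e-03 2.228e-01]
[-0.0004 -0.0001 -0.0007] [1.000e-04 2.200e-03 2.678e-01]
top 0.84 210 [522. 176. 125.] [121. 148.]
side 0.82 457 [538. 176. 125.] [109. 147.]
```

View pics/carry.png

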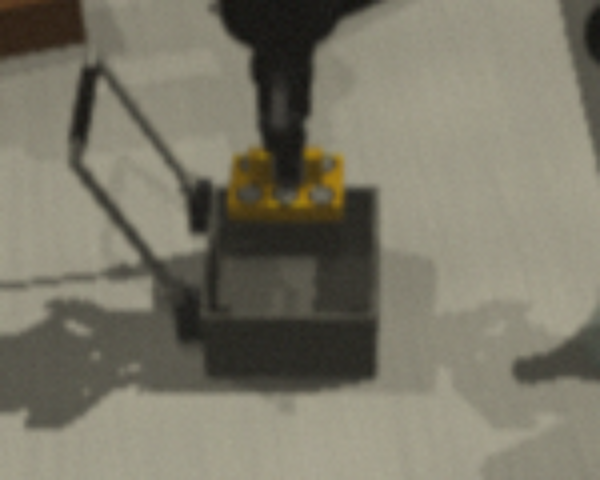

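The crop shows the tray held level with its cells in place at (288,185), above and inside the box opening. Lowering now.

Call:
move_arm --increments '[0,0,0,0,0.002,0.03,-1,0,0,0,0,0.002,0.08,-1,0,0,0,0,0.002,0.13,-1,0,0,0,0,0.002,0.18,-1,0,0,0,0,0.002,0.22,-1,0,0,0,0,0.002,0.24,-1,0,0,0,0,0.002,0.25,-1,0,0,0,0,0.002,0.257,-1,0,0,0,0,0.002,0.26,-1,0,0,0,0,0.002,0.263,-1,0,0,0,0,0.002,0.263,-1,0,0,0,0,0.002,0.263,-1]'

```text
clock: 7.65
ee_pos: [543.4, 188.2, 44.6]
ee_rot: [0.285, 3.128, 0.0]
contact_force: [0.1, 0.3, -1.5]
opening: 8.8
gripper_force: 40.1
```

```bash
python3 -c "
from h import *
plan([(543.2,187.1,41.8,79.6)])"
```

```text
tcp [543.4 188.2  44.6] close ang 79.6 z [ 7.e-04  0.e+00 -1.e+00] F [ 0.1  0.3 -1.5] clk 7.65 open 8.8
[0.0001 0.0004 0.    ] [ 0.     -0.0028  0.007 ]
```

Call:
move_arm --increments '[0,0,0,0,-0.002,0.003,-1,0,0,0,0,-0.002,0.005,-1,0,0,0,0,-0.002,0.007,-1,0,0,0,0,-0.002,0.008,-1,0,0,0,0,-0.002,0.008,-1,0,0,0,0,-0.002,0.008,-1]'

```text
clock: 8.25
ee_pos: [543.0, 187.3, 41.8]
ee_rot: [-0.285, -3.129, 0.001]
contact_force: [-4.5, -1.5, 7.7]
opening: 8.9
gripper_force: 41.4
```

Call:
move_arm --increments '[0,0,0,0,0,-0.002,-0.3,0,0,0,0,0,-0.002,-0.3,0,0,0,0,0,-0.002,-0.3,0,0,0,0,0,-0.002,-0.3,0,0,0,0,0,-0.002,-0.3,0,0,0,0,0,-0.01,-0.3,0,0,0,0,0,-0.03,-0.3,0,0,0,0,0,-0.08,-0.3,0,0,0,0,0,-0.18,-0.3,0,0,0,0,0,-0.28,-0.3,0,0,0,0,0,-0.3,-0.3,0,0,0,0,0,-0.3,-0.3]'

```text
clock: 9.45
ee_pos: [544.8, 187.8, 164.3]
ee_rot: [0.284, 3.123, 0.003]
contact_force: [0.0, -0.2, -0.9]
opening: 30.0
gripper_force: 0.0
```

```bash
python3 -c "
from h import *
plan([(555,-100,150,86.4),(550,-302.6,100,86.4)])"
```

```text
tcp [544.8 187.8 164.3] close ang 79.6 z [ 0.0056  0.0012 -1.    ] F [ 0.  -0.2 -0.9] clk 9.45 open 30.0
[ 0.0012  0.0034 -0.0755] [-0.1547 -0.7031  0.0351]
[ 0.0012  0.0034 -0.0755] [-0.2332 -1.2038  0.1594]
```

Call:
move_arm --increments '[0,0,-0.075,-0.155,-0.703,0.03,0.2,0,0,-0.075,-0.155,-0.703,0.03,0.2,0,0,-0.075,-0.155,-0.703,0.03,0.2,0,0,-0.075,-0.155,-0.703,0.03,0.2,0,0,-0.075,-0.155,-0.703,0.03,0.2,0,0,-0.075,-0.155,-0.703,0.03,0.2,0,0,-0.075,-0.155,-0.703,0.03,0.2]'

```text
clock: 10.15
ee_pos: [551.8, -104.9, 146.9]
ee_rot: [-0.108, -3.137, 0.002]
contact_force: [-0.3, 0.4, 0.2]
opening: 51.2
gripper_force: 0.0
```

```bash
python3 - <<'E'
from m import *
plan([(550,-302.6,100,86.4),(550,-302.6,35,86.4)])
im,d=arm.snapshot("side");w=cloud("side",d);z=w[...,2]
r=arm.outline_of("tray","side");
for t in r: q=w[t["pixels"]]; q=q[np.isfinite(q[:,2])]; print(t["score"],len(q),np.round(np.percentile(q[:,2],[5,50,90,99]),1)); rect(q[q[:,2]>10],"tray"); 
m=(abs(w[...,0]-543)<50)&(abs(w[...,1]-187)<58)&(z>12)&(z<50);rect(w[m],"obj in box");print(np.round(np.percentile(z[m],[10,50,95,99])))
E
```

```text
tcp [ 551.8 -104.9  146.9] close ang 86.1 z [-3.e-03 -9.e-04 -1.e+00] F [-0.3  0.4  0.2] clk 10.15 open 51.2
[-0.0007 -0.0018 -0.0036] [-0.0298 -0.4934  0.1177]
[-0.0007 -0.0018 -0.0036] [-0.0303 -0.4932  0.2802]
0.45 158 [15.  20.  41.1 45.1]
tray 157 c [509.4  57.4] size [327.8  37.4] ang 83.7 med [522.3 186.3]
0.27 1362 [  1.1  41.1 139.7 192.3]
tray 1061 c [465.9  82.2] size [373.2 137.8] ang 86.2 med [488.8 153.6]
obj in box 178 c [517.5 185.1] size [ 48.6 112. ] ang 0.1 med [520.4 186.2]
[16. 21. 43. 46.]
```

Call:
move_arm --increments '[0,-0.001,-0.003,-0.03,-0.493,0.09,0.2,0,-0.001,-0.003,-0.03,-0.493,0.09,0.2,0,-0.001,-0.003,-0.03,-0.493,0.09,0.2,0,-0.001,-0.003,-0.03,-0.493,0.09,0.2,0,-0.001,-0.003,-0.03,-0.493,0.09,0.2,0,-0.001,-0.003,-0.03,-0.493,0.12,0.2,0,-0.001,-0.003,-0.03,-0.493,0.18,0.2,0,-0.001,-0.003,-0.03,-0.493,0.22,0.2,0,-0.001,-0.003,-0.03,-0.493,0.25,0.2,0,-0.001,-0.003,-0.03,-0.493,0.26,0.2,0,-0.001,-0.003,-0.03,-0.493,0.26,0.2]'

```text
clock: 11.35
ee_pos: [552.4, -297.1, 44.2]
ee_rot: [0.091, 3.14, 0.001]
contact_force: [0.7, 0.7, -0.0]
opening: 51.4
gripper_force: 0.0
```

```bash
python3 - <<'E'
from m import *
plan([(550,-302.6,36,86.4)])
im,d=arm.snapshot("top");w=cloud("top",d);z=w[...,2]
m=(abs(w[...,0]-543)<50)&(abs(w[...,1]-187)<58)&(z>11)&(z<50);rect(w[m],"obj in box top")
m2=m&(z>36);rect(w[m2],"rib");print(np.round(np.percentile(z[m2],[10,50,90])), np.round(np.nanmedian(z[m&(z<30)]),1))
a=im[170:260,95:200]; 
im2,d=arm.snapshot("side"); b=im2[225:345,190:330]
save(np.hstack([cv2.resize(a,(400,343)),cv2.resize(b,(400,343))]),"grasp2.png")
E
```

```text
tcp [ 552.4 -297.1   44.2] close ang 86.7 z [ 4.e-04  5.e-04 -1.e+00] F [ 0.7  0.7 -0. ] clk 11.35 open 51.4
[0.0004 0.0003 0.003 ] [ 0.0052 -0.0142  0.0206]
obj in box top 629 c [542.8 187.8] size [114.4  99.6] ang 89.6 med [542.9 184.8]
rib 95 c [580.9 195.2] size [89.5 95.4] ang 51.4 med [546.5 187.2]
[38. 40. 43.] 17.0
```

View pics/grasp2.png

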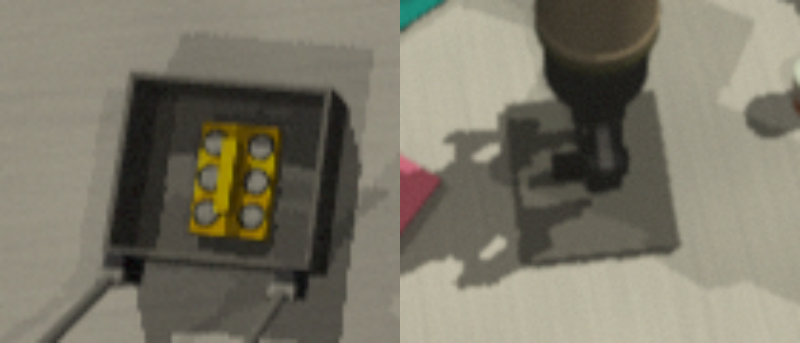

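The left half shows the tray flat in the box with all six cells, at (235,180). The right half shows the fingers over the grey lid's handle at (590,165). I'll lower, correct and close.

Call:
move_arm --increments '[0,0,0.003,0.005,-0.014,0.01,0.2,0,0,0.003,0.005,-0.014,0.02,0.2,0,0,0.003,0.005,-0.014,0.02,0.2,0,0,0.003,0.005,-0.014,0.02,0.2]'

```text
clock: 11.85
ee_pos: [550.1, -303.6, 36.8]
ee_rot: [0.101, 3.139, 0.0]
contact_force: [-0.4, 0.2, 0.1]
opening: 51.1
gripper_force: 0.0
```

```bash
python3 -c "
from h import *
plan([(550,-302.6,36,86.4)])"
```

```text
tcp [ 550.1 -303.6   36.8] close ang 86.3 z [ 0.0013 -0.     -1.    ] F [-0.4  0.2  0.1] clk 11.85 open 51.1
[ 0.      0.0008 -0.0008] [0.0004 0.0024 0.0021]
```

Call:
move_arm --increments '[0,0,0,0,0.001,0.001,-1,0,0,0,0,0.001,0.001,-1,0,0,0,0,0.001,0.001,-1,0,0,0,0,0.001,0.001,-1,0,0,0,0,0.001,0.001,-1,0,0,0,0,0.001,0.001,-1,0,0,0,0,0.001,0.001,-1,0,0,0,0,0.001,0.001,-1,0,0,0,0,0.001,0.001,-1,0,0,0,0,0.001,0.001,-1]' --squeeze 60

```text
clock: 12.85
ee_pos: [550.5, -303.1, 36.8]
ee_rot: [0.1, 3.138, -0.001]
contact_force: [-0.2, 1.6, 4.9]
opening: 10.4
gripper_force: 62.0
```

```bash
python3 -c "
from h import *
plan([(550,-302.6,160,86.4),(543.2,-60,160,79.6)])"
```

```text
tcp [ 550.5 -303.1   36.8] close ang 86.4 z [ 1.9e-03 -4.0e-04 -1.0e+00] F [-0.2  1.6  4.9] clk 12.85 open 10.4
[-0.0002  0.0012 -0.0005] [ 0.0008  0.0011 -0.3079]
[-0.0001  0.0012  0.075 ] [ 0.0563  0.6053 -0.3082]
```

Call:
move_arm --increments '[0,0.001,0,0,0,-0.01,-1,0,0.001,0,0,0,-0.03,-1,0,0.001,0,0,0,-0.07,-1,0,0.001,0,0,0,-0.13,-1,0,0.001,0,0,0,-0.19,-1,0,0.001,0,0,0,-0.25,-1,0,0.001,0.01,0,0.02,-0.29,-1,0,0.001,0.02,0.01,0.06,-0.308,-1,0,0.001,0.03,0.02,0.13,-0.308,-1,0,0.001,0.045,0.03,0.22,-0.308,-1,0,0.001,0.06,0.035,0.31,-0.308,-1,0,0.001,0.07,0.045,0.4,-0.308,-1,0,0.001,0.075,0.05,0.48,-0.308,-1,0,0.001,0.075,0.056,0.55,-0.308,-1,0,0.001,0.075,0.056,0.59,-0.308,-1,0,0.001,0.075,0.056,0.605,-0.308,-1,0,0.001,0.075,0.056,0.605,-0.308,-1]'

```text
clock: 14.55
ee_pos: [543.3, -59.8, 159.9]
ee_rot: [0.283, 3.129, -0.001]
contact_force: [-0.1, -0.3, -2.1]
opening: 10.8
gripper_force: 61.0
```

```bash
python3 - <<'E'
from m import *
plan([(543.2,187.1,160,79.6),(543.2,187.1,110,79.6)])
E
```

```text
tcp [543.3 -59.8 159.9] close ang 79.7 z [ 2.e-04 -4.e-04 -1.e+00] F [-0.1 -0.3 -2.1] clk 14.55 open 10.8
[-0.0002  0.0002  0.0006] [ 1.112e-01  6.072e-01 -5.000e-04]
[-0.0002  0.0002  0.0006] [0.1112 0.6073 0.1245]
```

Call:
move_arm --increments '[0,0,0,0.01,0.04,0,-1,0,0,0,0.025,0.13,0,-1,0,0,0,0.045,0.23,0,-1,0,0,0,0.06,0.33,0,-1,0,0,0,0.08,0.43,0,-1,0,0,0,0.095,0.52,0,-1,0,0,0,0.107,0.58,0,-1,0,0,0,0.111,0.607,0,-1,0,0,0,0.111,0.607,0.03,-1,0,0,0,0.111,0.607,0.07,-1,0,0,0,0.111,0.607,0.1,-1,0,0,0,0.111,0.607,0.12,-1,0,0,0,0.111,0.607,0.125,-1,0,0,0,0.111,0.607,0.125,-1]'

```text
clock: 15.95
ee_pos: [543.1, 186.1, 109.1]
ee_rot: [-0.286, -3.128, 0.001]
contact_force: [0.1, -0.3, -2.4]
opening: 10.7
gripper_force: 61.0
```

```bash
python3 - <<'E'
from m import *
plan([(543.2,187.1,110,79.6),(543.2,187.1,90.8,79.6)])
for n in("top","side"):
    im,d=arm.snapshot(n);w=cloud(n,d);z=w[...,2]
    m=(abs(w[...,0]-543)<95)&(abs(w[...,1]-187)<100)&(z>79)&(z<90);rect(w[m],"lid "+n); print(np.round(np.percentile(z[m],[5,50,95]),1))
    if n=="side": save(cv2.resize(im[60:180,150:300],None,fx=4,fy=4),"lid2.png")
E
```

```text
tcp [543.1 186.1 109.1] close ang 79.6 z [-1.1e-03 -4.0e-04 -1.0e+00] F [ 0.1 -0.3 -2.4] clk 15.95 open 10.7
[-0.0004 -0.0006 -0.0005] [ 0.0002  0.0026 -0.0023]
[-0.0004 -0.0006 -0.0005] [0.0002 0.0026 0.0457]
lid top 1216 c [528.8 163.9] size [ 91.  144.4] ang 80.0 med [529.9 147.9]
[79.6 82.  84.9]
lid side 1314 c [531.7 189.4] size [146.  150.6] ang 80.9 med [537.8 168.5]
[80.2 83.8 87.1]
```

View pics/lid2.png

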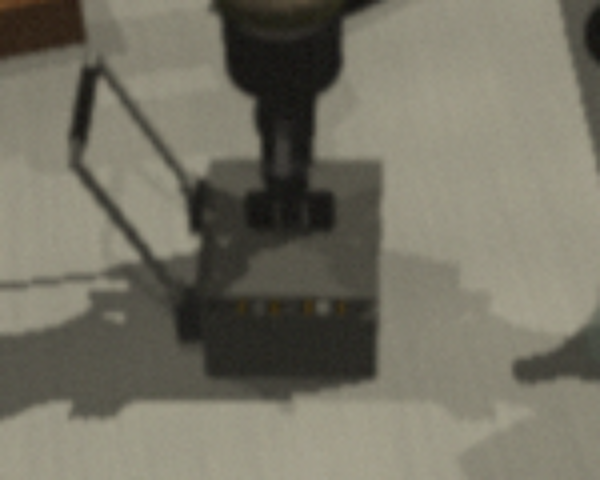

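The lid hangs level and square just above the box, with its centre at about (290,240) and its edges matching the box walls. I'll lower it slowly.

Call:
move_arm --increments '[0,0,0,0,0.0025,0.005,-1,0,0,0,0,0.0025,0.012,-1,0,0,0,0,0.0025,0.019,-1,0,0,0,0,0.0025,0.025,-1,0,0,0,0,0.0025,0.031,-1,0,0,0,0,0.0025,0.036,-1,0,0,0,0,0.0025,0.04,-1,0,0,0,0,0.0025,0.04,-1,0,0,0,0,0.0025,0.04,-1]'

```text
clock: 16.95
ee_pos: [543.5, 187.6, 93.7]
ee_rot: [-0.285, -3.129, 0.0]
contact_force: [-0.4, 0.4, -2.7]
opening: 10.6
gripper_force: 61.0
```

```bash
python3 - <<'E'
from m import *
plan([(543.2,187.1,90.8,79.6)])
E
```

```text
tcp [543.5 187.6  93.7] close ang 79.6 z [-1.e-04 -1.e-04 -1.e+00] F [-0.4  0.4 -2.7] clk 16.95 open 10.6
[-0.0001 -0.      0.    ] [ 0.0005 -0.0015  0.0071]
```

Call:
move_arm --increments '[0,0,0,0,-0.001,0.003,-1,0,0,0,0,-0.001,0.005,-1,0,0,0,0,-0.001,0.007,-1,0,0,0,0,-0.001,0.009,-1,0,0,0,0,-0.001,0.009,-1,0,0,0,0,-0.001,0.009,-1]'

```text
clock: 17.55
ee_pos: [543.4, 187.3, 90.8]
ee_rot: [-0.285, -3.129, 0.0]
contact_force: [-4.4, -1.4, 5.7]
opening: 10.6
gripper_force: 62.0
```

Call:
move_arm --increments '[0,0,0,0,0,-0.002,-0.3,0,0,0,0,0,-0.002,-0.3,0,0,0,0,0,-0.002,-0.3,0,0,0,0,0,-0.002,-0.3,0,0,0,0,0,-0.002,-0.3,0,0,0,0,0,-0.01,-0.3,0,0,0,0,0,-0.03,-0.3,0,0,0,0,0,-0.08,-0.3,0,0,0,0,0,-0.18,-0.3,0,0,0,0,0,-0.3,-0.3,0,0,0,0,0,-0.42,-1,0,0,0,0,0,-0.5,-1,0,0,0,0,0,-0.5,-1,0,0,0,0,0,-0.5,-1]'

```text
clock: 18.95
ee_pos: [544.0, 187.5, 291.9]
ee_rot: [0.284, 3.126, 0.002]
contact_force: [-0.4, -0.3, -0.9]
opening: 0.1
gripper_force: 0.0
```

```bash
python3 - <<'E'
from m import *
from scipy.optimize import minimize
plan([(383.6,216.2,270,79.6),(383.6,216.2,191,79.6)])
for n in("top","side"):
    im,d=arm.snapshot(n);w=cloud(n,d);z=w[...,2]
    np.savez(f"/tmp/{n}2.npz",im=im,d=d)
    m=(abs(w[...,0]-543)<95)&(abs(w[...,1]-187)<100)&(z>61)&(z<69);rect(w[m],"lid "+n)
    q=w[m]; A=np.c_[q[:,:2]-[543,187],np.ones(len(q))]; s,_,_,_=np.linalg.lstsq(A,q[:,2],rcond=None); print("plane",np.round(s,4),np.round(np.percentile(q[:,2],[5,50,95]),1))
    m=(abs(w[...,0]-425)<60)&(abs(w[...,1]-210)<70)&(z>178)&(z<200);print("bar",m.sum(),np.round(np.median(w[m],0),1),np.round(np.percentile(z[m],95)))
E
```

```text
tcp [544.  187.5 291.9] close ang 79.6 z [ 3.e-03  7.e-04 -1.e+00] F [-0.4 -0.3 -0.9] clk 18.95 open 0.1
[0.0008 0.0018 0.    ] [ 0.4076 -0.0018  0.0536]
[0.0008 0.0018 0.    ] [ 0.4082 -0.002   0.2511]
lid top 2263 c [534.6 189.1] size [139.5 143. ] ang 79.5 med [536.9 177.9]
plane [-5.00000e-04 -1.90000e-03  6.39188e+01] [61.6 63.8 66.6]
bar 145 [410.1 184.2 188.5] 191.0
lid side 1294 c [534.2 188.9] size [145.  141.7] ang 79.3 med [540.1 173.8]
plane [ 7.00000e-04 -6.00000e-04  6.49032e+01] [61.9 64.9 67.9]
bar 137 [413.9 201.3 188.7] 193.0
```

Call:
move_arm --increments '[0,0.001,0,0.408,-0.002,0,-1,0,0.001,0,0.408,-0.002,0,-1,0,0.001,0,0.408,-0.002,0,-1,0,0.001,0,0.408,-0.002,0,-1,0,0.001,0,0.408,-0.002,0.05,-1,0,0.001,0,0.408,-0.002,0.12,-1,0,0.001,0,0.408,-0.002,0.18,-1,0,0.001,0,0.408,-0.002,0.23,-1,0,0.001,0,0.408,-0.002,0.25,-1,0,0.001,0,0.408,-0.002,0.25,-1]'

```text
clock: 20.05
ee_pos: [381.3, 215.3, 187.8]
ee_rot: [-0.284, -3.123, 0.003]
contact_force: [0.3, -0.3, 0.6]
opening: -0.0
gripper_force: 0.0
```

```bash
python3 - <<'E'
from h import *
d=np.array([-np.cos(np.radians(-10.35)),-np.sin(np.radians(-10.35))]);h=np.array([468.2,200.7])
L=[]
for a in np.linspace(2.0,0.75,11):
    u=126*np.cos(np.pi-a)+17; z=72+126*np.sin(a)+19-12   # tool axis behind the bar, tip 12 below bar centre
    p=h+u*d; L.append((p[0],p[1],z,79.6))
plan(L)
E
```

```text
tcp [381.3 215.3 187.8] close ang 79.6 z [-0.0058 -0.0015 -1.    ] F [ 0.3 -0.3  0.6] clk 20.05 open -0.0
[-0.0016 -0.0035 -0.    ] [-0.0466  0.003  -0.0146]
[-0.0016 -0.0035 -0.    ] [-0.0832  0.003  -0.0289]
[-0.0016 -0.0035 -0.    ] [-0.1214  0.003  -0.0385]
[-0.0016 -0.0035 -0.    ] [-0.1604  0.0031 -0.0433]
[-0.0016 -0.0035 -0.    ] [-0.1998  0.0031 -0.0432]
[-0.0016 -0.0035 -0.    ] [-0.2388  0.0031 -0.0382]
[-0.0016 -0.0035 -0.    ] [-0.2769  0.0032 -0.0283]
[-0.0016 -0.0035 -0.    ] [-0.3135  0.0033 -0.0138]
[-0.0016 -0.0035 -0.    ] [-0.348   0.0033  0.0052]
[-0.0016 -0.0035 -0.    ] [-0.3798  0.0034  0.0283]
[-0.0016 -0.0035 -0.    ] [-0.4085  0.0035  0.0552]
```

Call:
move_arm --increments '[0,-0.003,0,-0.025,0.003,-0.01,-1,0,-0.003,0,-0.047,0.003,-0.015,-1,0,-0.003,0,-0.065,0.003,-0.022,-1,0,-0.003,0,-0.083,0.003,-0.029,-1,0,-0.003,0,-0.102,0.003,-0.034,-1,0,-0.003,0,-0.121,0.003,-0.039,-1,0,-0.003,0,-0.141,0.003,-0.041,-1,0,-0.003,0,-0.16,0.003,-0.043,-1,0,-0.003,0,-0.18,0.003,-0.043,-1,0,-0.003,0,-0.2,0.003,-0.043,-1,0,-0.003,0,-0.22,0.003,-0.041,-1,0,-0.003,0,-0.239,0.003,-0.038,-1,0,-0.003,0,-0.258,0.003,-0.034,-1,0,-0.003,0,-0.277,0.003,-0.028,-1]'

```text
clock: 21.45
ee_pos: [492.6, 197.0, 200.9]
ee_rot: [0.284, 3.126, -0.001]
contact_force: [-1.2, 0.0, 1.2]
opening: 0.1
gripper_force: 0.4
```

```bash
python3 - <<'E'
from h import *
d=np.array([-np.cos(np.radians(-10.35)),-np.sin(np.radians(-10.35))]);h=np.array([468.2,200.7])
L=[]
for a in np.linspace(1.25,0.75,5):
    u=126*np.cos(np.pi-a)+17; z=72+126*np.sin(a)+19-12
    p=h+u*d; L.append((p[0],p[1],z,79.6))
plan(L)
for n in("top","side"):
    im,dd=arm.snapshot(n);w=cloud(n,dd).reshape(-1,3)
    u=(w[:,:2]-h)@d; v=(w[:,:2]-h)@[-d[1],d[0]]; z=w[:,2]
    m=(abs(v)<57)&(abs(v)>18)&(u>-140)&(u<80)&(z>100)&(z<215)
    r=np.hypot(u,z-72); m&=(r>112)&(r<140); print(n,m.sum(),"ang",np.round(np.percentile(np.arctan2(z[m]-72,-u[m]),[10,50,90]),2))
E
```

```text
tcp [492.6 197.  200.9] close ang 79.6 z [ 3.1e-03 -7.0e-04 -1.0e+00] F [-1.2  0.   1.2] clk 21.45 open 0.1
[-0.0001  0.002   0.    ] [ 0.005  -0.0018  0.0059]
[-0.0001  0.002   0.    ] [-0.0315 -0.0018  0.0207]
[-0.0001  0.002   0.    ] [-0.0658 -0.0018  0.0399]
[-0.0001  0.002   0.    ] [-0.0975 -0.0018  0.0633]
[-0.0001  0.002   0.    ] [-0.1259 -0.0017  0.0905]
top 46 ang [1.19 1.22 1.25]
side 79 ang [1.2  1.23 1.26]
```

Call:
move_arm --increments '[0,0.002,0,-0.015,-0.001,0.013,-1,0,0.002,0,-0.032,-0.001,0.021,-1,0,0.002,0,-0.049,-0.001,0.03,-1,0,0.002,0,-0.066,-0.001,0.04,-1,0,0.002,0,-0.082,-0.001,0.051,-1,0,0.002,0,-0.098,-0.001,0.063,-1,0,0.002,0,-0.112,-0.001,0.077,-1,0,0.002,0,-0.126,-0.001,0.09,-1,0,0.002,0,-0.126,-0.001,0.09,-1]'

```text
clock: 22.45
ee_pos: [541.6, 187.2, 164.0]
ee_rot: [-0.285, -3.127, 0.001]
contact_force: [-0.2, 0.8, -0.6]
opening: -0.2
gripper_force: 0.0
```

```bash
cat > bail.py <<'E'
from h import *
d=np.array([-np.cos(np.radians(-10.35)),-np.sin(np.radians(-10.35))]);h=np.array([468.2,200.7])
def bang(lo=70):
  for n in("top","side"):
    im,dd=arm.snapshot(n);w=cloud(n,dd).reshape(-1,3)
    u=(w[:,:2]-h)@d; v=(w[:,:2]-h)@[-d[1],d[0]]; z=w[:,2]
    m=(abs(v)<50)&(abs(v)>16)&(u>-140)&(u<80)&(z>lo)&(z<215)
    r=np.hypot(u,z-72); m&=(r>112)&(r<140); print(n,m.sum(),"ang",np.round(np.percentile(np.arctan2(z[m]-72,-u[m]),[10,50,90]),2))
E
python3 - <<'E'
from bail import *
bang(100)
L=[]
a=0.75; p=h+(126*np.cos(np.pi-a)+22)*d; L.append((p[0],p[1],230,79.6))
for a in (0.75,.6,.45,.3,.15,0):
    u=126*np.cos(np.pi-a); z=72+126*np.sin(a)+19+6
    p=h+u*d; print(p); L.append((p[0],p[1],z+(60 if a==.75 else 0),79.6))
plan(L)
E
```

```text
top 18 ang [0.72 0.75 1.09]
side 71 ang [0.72 0.76 0.79]
[558.89269426 184.13657299]
[570.50019038 182.01666778]
[579.81024477 180.31634994]
[586.61377368 179.07380493]
[590.75798452 178.31693764]
[592.14980725 178.06274568]
tcp [541.5 187.5 164.9] close ang 79.6 z [-6.e-04 -3.e-04 -1.e+00] F [-0.1 -0.5 -0.6] clk 22.55 open -0.1
[-0.0003 -0.0004 -0.    ] [ 0.0109 -0.0006 -0.1626]
[-0.0003 -0.0004 -0.    ] [-0.0441 -0.0006 -0.1949]
[-0.0003 -0.0004 -0.    ] [-0.0737 -0.0005 -0.0081]
[-0.0003 -0.0004 -0.    ] [-0.0974 -0.0004  0.0328]
[-0.0003 -0.0004 -0.    ] [-0.1147 -0.0004  0.0767]
[-0.0003 -0.0004 -0.    ] [-0.1253 -0.0004  0.1227]
[-0.0003 -0.0004 -0.    ] [-0.1288 -0.0004  0.1698]
```

Call:
move_arm --increments '[0,0,0,0.011,0,-0.03,-1,0,0,0,0.011,0,-0.1,-1,0,0,0,0.011,0,-0.195,-1,0,0,0,0.011,0,-0.195,-1,0,0,0,-0.044,0,-0.195,-1,0,0,0,-0.055,0,-0.195,-1,0,0,0,-0.06,0,-0.15,-1,0,0,0,-0.065,0,-0.09,-1,0,0,0,-0.067,0,-0.05,-1,0,0,0,-0.07,0,-0.03,-1,0,0,0,-0.074,0,-0.01,-1,0,0,0,-0.08,0,0.003,-1,0,0,0,-0.087,0,0.015,-1,0,0,0,-0.093,0,0.025,-1,0,0,0,-0.098,0,0.033,-1,0,0,0,-0.105,0,0.05,-1,0,0,0,-0.111,0,0.065,-1,0,0,0,-0.115,0,0.077,-1,0,0,0,-0.115,0,0.077,-1]'

```text
clock: 24.45
ee_pos: [586.3, 179.1, 133.1]
ee_rot: [-0.285, -3.127, 0.001]
contact_force: [-0.2, -0.1, -0.2]
opening: -0.0
gripper_force: 0.0
```

```bash
python3 - <<'E'
from bail import *
bang(75)
L=[]
for a in (0.3,.15,0):
    u=126*np.cos(np.pi-a); z=72+126*np.sin(a)+19+6
    p=h+u*d; L.append((p[0],p[1],z,79.6))
plan(L)
E
```

```text
top 46 ang [0.28 0.3  0.33]
side 38 ang [0.28 0.32 0.35]
tcp [586.5 179.3 134. ] close ang 79.6 z [-1.1e-03 -3.0e-04 -1.0e+00] F [-0.3 -0.4  0.6] clk 24.55 open 0.2
[-0.0003 -0.0007  0.    ] [-0.0004 -0.0004 -0.0005]
[-0.0003 -0.0007  0.    ] [-0.011  -0.0004  0.0455]
[-0.0003 -0.0007  0.    ] [-0.0146 -0.0004  0.0925]
```

Call:
move_arm --increments '[0,0,0,-0.005,0,0.015,-1,0,0,0,-0.008,0,0.03,-1,0,0,0,-0.011,0,0.045,-1,0,0,0,-0.013,0,0.06,-1,0,0,0,-0.014,0,0.072,-1,0,0,0,-0.014,0,0.08,-1,0,0,0,-0.014,0,0.086,-1,0,0,0,-0.014,0,0.09,-1,0,0,0,-0.014,0,0.09,-1]'

```text
clock: 25.45
ee_pos: [592.2, 178.3, 98.3]
ee_rot: [-0.285, -3.128, 0.0]
contact_force: [-0.3, -0.1, 0.1]
opening: -0.1
gripper_force: 0.0
```

Call:
move_arm --increments '[0,0,0,0,0,0.003,-1,0,0,0,0,0,0.005,-1,0,0,0,0,0,0.006,-1,0,0,0,0,0,0.006,-1]'

```text
clock: 25.85
ee_pos: [592.5, 178.4, 96.8]
ee_rot: [0.284, 3.128, 0.0]
contact_force: [-2.1, -0.3, 4.8]
opening: -0.1
gripper_force: 2.5
```

```bash
python3 - <<'E'
from bail import *
bang(60)
plan([(592.2,178.1,97,79.6)])
E
```

```text
top 143 ang [-0.08 -0.04  0.48]
side 99 ang [-0.07 -0.    0.12]
tcp [592.5 178.4  96.9] close ang 79.6 z [ 5.e-04  1.e-04 -1.e+00] F [-1.8 -0.2  4.8] clk 25.95 open -0.0
[0.0001 0.0003 0.    ] [ 0.0007 -0.0009 -0.0004]
```

Call:
move_arm --increments '[0,0,0,0,0,0.002,-1,0,0,0,0,0,0.003,-1,0,0,0,0,0,0.004,-1,0,0,0,0,0,0.004,-1]'

```text
clock: 26.35
ee_pos: [592.7, 178.5, 96.5]
ee_rot: [0.284, 3.128, 0.0]
contact_force: [-6.8, -1.6, 14.3]
opening: 0.0
gripper_force: 7.0
```

A firm stop: 14 N with no further travel. I'll retreat and check.

Call:
move_arm --increments '[0,0,0,0,0,-0.005,-1,0,0,0,0,0,-0.02,-1,0,0,0,0,0,-0.06,-1,0,0,0,0,0,-0.15,-1,0,0,0,0,0,-0.27,-1,0,0,0,0,0,-0.38,-1,0,0,0,0,-0.1,-0.45,-1,0,0,0,0,-0.25,-0.45,-1,0,0,0,0,-0.4,-0.45,-1,0,0,0,0,-0.5,-0.45,-1,0,0,0,0,-0.5,-0.45,-1,0,0,0,0,-0.5,-0.45,-1,0,0,0,0,-0.5,-0.45,-1]'

```text
clock: 27.65
ee_pos: [556.5, -17.7, 275.1]
ee_rot: [0.285, 3.128, 0.001]
contact_force: [-0.3, 0.5, -0.2]
opening: -0.1
gripper_force: 0.0
```

```bash
python3 - <<'E'
from bail import *
from m import rect
bang(60)
ims=[]
for n in("top","side"):
    im,dd=arm.snapshot(n);w=cloud(n,dd);z=w[...,2]
    u=(w[...,:2]-h)@d; v=(w[...,:2]-h)@[-d[1],d[0]]
    m=(abs(v)<33)&(u<-118)&(u>-132)&(z>70);print(n,"bar z",np.round(np.median(z[m]),1))
    for tag,mm in(("hinge side",(u>-40)&(u<-18)),("far",(u<-108)&(u>-116)),("v+",(v>45)&(v<50)&(u<-30)&(u>-110)),("v-",(v<-60)&(v>-67)&(u<-30)&(u>-110)),("v+out",(v>60)&(v<67)&(u<-30)&(u>-110))):
        mm=mm&(abs(v)<68)&(z>55)&(z<70);print("  ",tag,mm.sum(),np.round(np.median(z[mm]),1))
    ims.append(cv2.resize(im[170:270,90:200] if n=="top" else im[70:170,160:270],(396,360)))
save(np.hstack(ims),"final.png"); print(np.round(arm.observe()["contact_force"],1))
E
```

```text
top 43 ang [-0.08 -0.06  0.03]
side 95 ang [-0.08 -0.04  0.04]
top bar z nan
   hinge side 89 63.4
   far 26 63.4
   v+ 44 63.9
   v- 25 63.5
   v+out 93 63.5
side bar z 74.9
   hinge side 236 64.5
   far 46 64.8
   v+ 1 61.0
   v- 0 nan
   v+out 69 63.8
[-0.3 -0.   0.2]
  return _methods._mean(a, axis=axis, dtype=dtype,
  ret = ret.dtype.type(ret / rcount)
```

View pics/final.png

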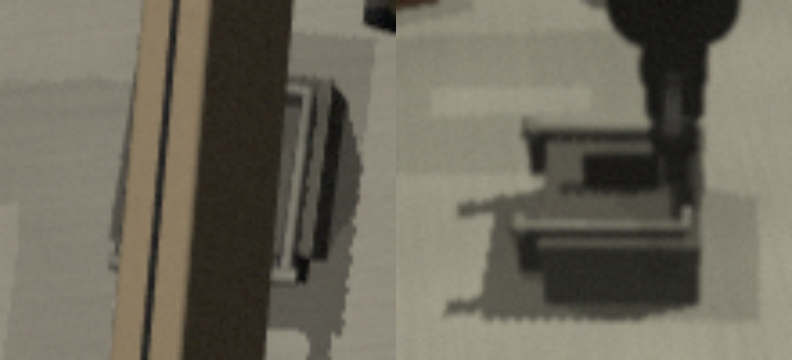

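The side crop shows the bail lying flat on the lid at (600,225), with the handle inside the U at (620,170). The lid measures level on every side that could be read, and the arm is clear. Handing in.

```bash
python3 -c "
from plant import arm
print(arm.finish_job())"
```

```text
the job is handed in; nothing more can be done
None
```

I handed the job in at about 28 s of robot time: the tray lies flat in the box with all six cells, the lid is fully home, and the bail is clamped down onto it. The bystanders were left alone, and no verdict came back after hand-in.

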